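# Put the wood lathe into third gear

## Task

The bench wood lathe's gear lever has been left somewhere along the left-hand line of its H gate, as seen from the robot's side. Push it with the fingertips into third, the far right-hand slot: first to neutral, across to the right, then forward (away from the robot) until it is fully home, without dipping it into fourth (the near right-hand slot) on the way. Only push the lever, do not grip its knob between the fingers, and leave the tools and turned pieces lying about where they are.

Things in the scene. Friction and masses are not known exactly. Their poses are not given: they have to be found in the camera images.
- lathe: grey bench wood lathe, bolted down. Origin on the table under the middle of its gear case; x points away from the operator (roughly from the robot), y to the operator's left, z up. The gear case is a box 204 (x) by 194 (y) mm, cover top at z 137. To its right, from y -96 to the end at y -605, stand headstock, bowl blank, bed and tailstock, all below z 235 mm, x within -120 to 205
- gate_mid (a point): centre of the H gate on top of the steel gate plate (110 x 110 x 6 mm), 143 mm above the table; axes as the lathe. Two slots 18 mm wide, 70 mm long along x: left line at y +18 mm (first at +x, second at -x), right line at y -18 mm (third at +x, fourth at -x), joined at x 0 by the cross slot (neutral), 18 mm wide. Round-tipped tongues between the slots guide a lever slightly out of neutral
- lever_pivot (a point): fixed point inside the gear case about which the lever swings, 83 mm below gate_mid; axes as the lathe. With a = lever_across and s = lever_shift, knob_mid lies at 190 mm * (sin s, -cos s sin a, cos s cos a) from it
- knob_mid (a point): middle of the black knob on the gear lever: a round grip 40 mm across here, tapering below, reaching 36 mm under and 31 mm above this point along the lever; below it a 12 mm steel stem goes down through the gate. Upright (both joints 0) it is 107 mm above gate_mid; in a line about 41 mm left or right of that, and fully home in a slot about 62 mm forward or back
- lever_across (a joint): sideways swing of the lever, rad; 0 in the middle of the cross slot, +0.22 in the right line, -0.22 in the left line (range -0.235 to 0.235). Starts in the left line. It stays where it is left (stiff pivot, about 4 N at the knob).
- lever_shift (a joint): fore-and-aft swing of the lever, rad; 0 in neutral, positive when pushed forward (+x of the lathe), +0.33 fully home forward (first or third), -0.33 fully home back (second or fourth). Starts anywhere between -0.33 and +0.2. It stays where it is left (about 5 N at the knob); no springs or detents.
- wax_tin: bystander: flat round aluminium tin, 64 mm across, 24 mm high, lying on top of the headstock; origin at the middle of its underside
- tommy_bar: bystander: steel bar 10 mm thick, 120 mm long along its x, lying on top of the headstock; origin mid-length at its underside
- pencil: bystander: flat wooden carpenter's pencil 140 x 14 x 7 mm, long along its x, lying on the left edge of the gear case cover; origin at the middle of its underside
- turned_bowl: bystander: wooden bowl, 130 mm across, 50 mm high, on the table to the left of the lathe; origin at the middle of its underside
- candle_holder: bystander: small turned wooden candle holder, 64 mm foot, 75 mm high, standing on the table to the left of the gear case; origin at the middle of its underside
- maple_blank: bystander: pale wooden block 70 x 70 x 60 mm high on the table to the left of the lathe; origin at the middle of its underside
- knob_near: the near flank of the lever's knob (the side facing -x, towards the operator of the lathe), part of the one 40 mm round grip; origin at knob_mid
- knob_far: the far flank of the lever's knob (the side facing +x of the lathe), part of the one 40 mm round grip; origin at knob_mid
- knob_right: the right flank of the lever's knob (the side facing -y of the lathe), part of the one 40 mm round grip; origin at knob_mid
- knob_left: the left flank of the lever's knob (the side facing +y of the lathe), part of the one 40 mm round grip; origin at knob_mid

How it is judged:
By the outcome, as a careful person would: the job done as asked, in the order asked, and still so for the second after the job is handed in, with the robot touching nothing.
It also fails if it takes over 51 s, if anything falls off the work surface, if the arm or the gripper's body presses on something with over 40 N, if the wrist force passes 120 N, or if a joint passes its speed limit or range.

## Robot

A 6-joint arm with a two-finger parallel gripper is mounted at the origin on the work surface. World frame = base frame: x ahead of the robot, y to its left, z up, the work surface at z = 0. Lengths are in m, angles in rad, forces in N, time in s.
With the tool pointing down it reaches from about 0.4 to 0.825 m from the base axis. Payload 7 kg.
Tool frame: the origin (TCP) lies midway between the tips of the shut fingers; the grasp point (between the pads) lies bot.hold_point_z behind it (bot.hold_point_z is the distance from the TCP to the grasp point, in m); x points along the fingers, y is the direction in which the jaws open and shut, and the axes are right-handed (so a half turn about x gives the same grasp; the last joint's range is limited). The gripper opens to 88 mm and grips with 3 to 60 N. Pads are 19 mm wide; open, the fingers measure 130 mm over their backs; the gripper's body (78 mm by 193 mm) begins 47 mm behind the grasp point.
Start: joints at [1.558, 0.359, 0.012, 0, -1.224, -0.288], TCP at [0.2, 0.645, 0.227] pointing down, gripper open.
Joint ranges: [-3.07, 3.07], [-1.43, 2.12], [-1.02, 1.25], [-3.03, 1.67], [-3.05, -0], [-3.03, 3.03]. Speed limits (rad/s): [2.39, 2.39, 3.01, 3.14, 3.14, 3.14].

## Interface

Orientations are given as a unit quaternion [w, x, y, z].
In Python, from rig import bot gives the robot as it stands. The module is installed in compiled form; this text tells all that it offers. Calls block until the motion is done:
- bot.goto(position, orientation): joint-space move of the TCP to a pose.
- bot.servo_line(position, frame=None, velocity=0.15, f_stop=None): straight line of the TCP; frame=None keeps the orientation; velocity is the mean speed in m/s. With f_stop (N) it stops when the force on the tool has changed by that much, and returns True; else False.
- bot.set_joints(angles): joint-space move.
- bot.set_gripper(opening, strength=None): finger opening in m; strength is the grip in N (None keeps the last); returns when the fingers have stopped.
- bot.hold(seconds).
- bot.ik(position, orientation): joint angles nearest the present ones, or None.
- bot.get_state(): the state.
- bot.camera(name): name is "scene" or "top" or "wrist"; returns a dict with "color" (420x560x3 uint8, red, green, blue), "camera_matrix" (3x3 intrinsics, pixels), "world_from_camera" (4x4, takes a point from camera to world coordinates); the wrist camera has in their place "tool_from_camera" (4x4, takes a point from camera to tool coordinates, whose origin is the TCP and whose axes are the tool frame's). Camera axes: x right, y up, looking along -z (the intrinsics and any distortion apply to the point x, -y, -z); pixel columns grow to the right and rows downward; lengths in m; the calibration is good to about 2 mm. A picture is of the moment at which its call begins: read the wrist's pose just before it. There is no depth.
A pose or a line that the arm cannot do raises bot.Unreachable and nothing moves.
- bot.sign_off(): hands the job in, once; it reports no verdict.
Trained networks look in the newest picture that a camera, given by its name, has taken for a name from the list of things; names that differ only in an ending like _2 or _b are one class to them, and where a whole thing is asked for, a point or a joint stands for the part that bears it (a point fixed in the world has none). Each returns a list of dicts, best first, with "conf" (0 to 1); they miss things now and then, are a little off and sometimes report something else, mostly with a low value. They report only what shows in the picture. A call takes as long as a camera call.
- bot.spot_in(camera, query): "xyz" ([x, y, z] in m, in world coordinates, good to about 4 mm: the middle of the surface that is visible of it).
- bot.spot_point(camera, query): "xyz" ([x, y, z] in m, in world coordinates, good to about 4 mm: a listed point, or the origin of a listed thing).
The state is a dict: "time_s": time; "q": joint angles; "qvel": joint speeds; "effort": joint torques, N m; "position": TCP position; "orientation": TCP orientation; "wrist_force": force on the tool from outside, world axes, zero at the start; "wrist_torque": the same for the moment, N m; "finger_gap": finger opening in m.
Only numpy, scipy, OpenCV 4.12 (cv2) and the standard library are available. Lean on these libraries where they do the work, as an engineer would, in place of code of your own. Each camera call takes 0.05 s, during which the arm holds its last target.

## Working session

There is one attempt and no reset: what is moved stays moved. The work goes in short steps, each a Python script; the robot and the scene stay as the last script left them, time stands still between calls to the robot, and variables do not carry over. Pictures are saved under pics/ and viewed, and the job is handed in when it is done.

```bash
mkdir -p pics; python3 - <<'E'
from rig import bot
import cv2
s=bot.get_state();print(s['time_s'],s['position'],s['orientation'],s['finger_gap'],bot.hold_point_z)
for c in ['scene','top','wrist']:
    im=bot.camera(c); cv2.imwrite(f'pics/{c}0.png',im['color'][:,:,::-1])
    print(c,im['camera_matrix'].tolist())
    print(im.get('world_from_camera'))
    for q in ['gate_mid','lever_pivot','knob_mid','lathe','pencil','candle_holder']:
        try: print(q,[(r['conf'],r['xyz']) for r in bot.spot_point(c,q)][:2])
        except Exception as e: print(q,e)
print(bot.get_state()['time_s'])
E
```

```text
0.0 [0.19989171 0.64421689 0.22561169] [ 0.10539917 -0.69907614  0.10657129  0.69916102] 0.08788374194616246 0.0188
scene [[384.2493423291315, 0.0, 280.6225705842362], [0.0, 384.2493423291315, 207.6223197675673], [0.0, 0.0, 1.0]]
[[ 5.60434243e-01 -6.54282001e-01  5.07768178e-01  9.68293672e-01]
 [ 8.28198395e-01  4.43439819e-01 -3.42707668e-01 -5.63586137e-02]
 [-9.37170237e-04  6.12597902e-01  7.90394162e-01  8.83339311e-01]
 [ 0.00000000e+00  0.00000000e+00  0.00000000e+00  1.00000000e+00]]
gate_mid [(0.68, [0.5629, 0.0416, 0.1401])]
lever_pivot []
knob_mid [(0.73, [0.5466, 0.0912, 0.2451])]
lathe [(0.6, [0.5646, 0.0486, -0.0011]), (0.52, [0.6093, -0.1325, 0.2046])]
pencil [(0.85, [0.5596, 0.1199, 0.1347])]
candle_holder [(0.79, [0.4981, 0.388, 0.0036]), (0.49, [0.6049, -0.1367, 0.2021])]
top [[381.2693439206493, 0.0, 283.45213150018884], [0.0, 381.2693439206493, 202.4880595966683], [0.0, 0.0, 1.0]]
[[ 0.02415303  0.98326674 -0.18056342  0.36219702]
 [-0.99963976  0.02586875  0.0071529   0.22686663]
 [ 0.01170416  0.1803256   0.98353733  1.0550892 ]
 [ 0.          0.          0.          1.        ]]
gate_mid [(0.58, [0.5642, 0.0482, 0.1451])]
lever_pivot []
knob_mid [(0.68, [0.5486, 0.0891, 0.2456])]
lathe [(0.59, [0.5642, 0.0499, -0.0014])]
pencil [(0.78, [0.5603, 0.1228, 0.1363])]
candle_holder [(0.62, [0.4282, 0.5112, -0.0009]), (0.61, [0.4983, 0.3906, -0.0042])]
wrist [[301.9556119686236, 0.0, 277.94851277432457], [0.0, 301.9556119686236, 214.36468089504194], [0.0, 0.0, 1.0]]
None
gate_mid []
lever_pivot []
knob_mid []
lathe []
pencil []
candle_holder []
1.05
```

View pics/scene0.png

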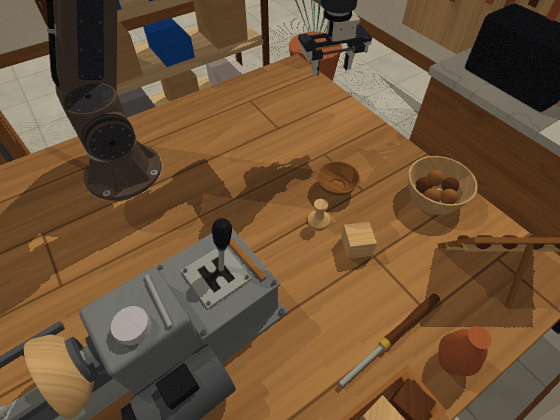

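View pics/top0.png

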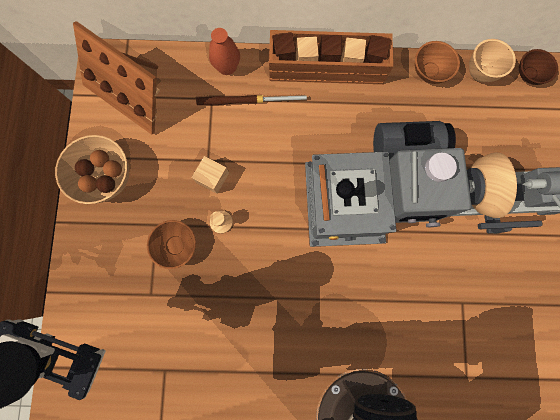

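The lathe is near (0.564, 0.048) and nearly square to the base. The knob (scene px 222,232; top px 346,188) sits in the left line, slightly back of neutral. Next I'll refine the pose.

```bash
python3 - <<'E'
import cv2
a=cv2.imread('pics/top0.png')[140:255,300:400]; cv2.imwrite('pics/topc.png',cv2.resize(a,None,fx=5,fy=5,interpolation=cv2.INTER_CUBIC))
a=cv2.imread('pics/scene0.png')[210:340,150:295]; cv2.imwrite('pics/scenec.png',cv2.resize(a,None,fx=4.5,fy=4.5,interpolation=cv2.INTER_CUBIC))
E
```

```text
(no output)
```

View pics/topc.png

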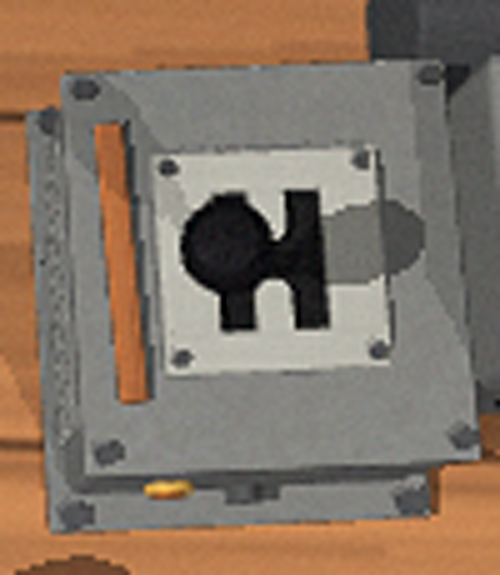

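View pics/scenec.png

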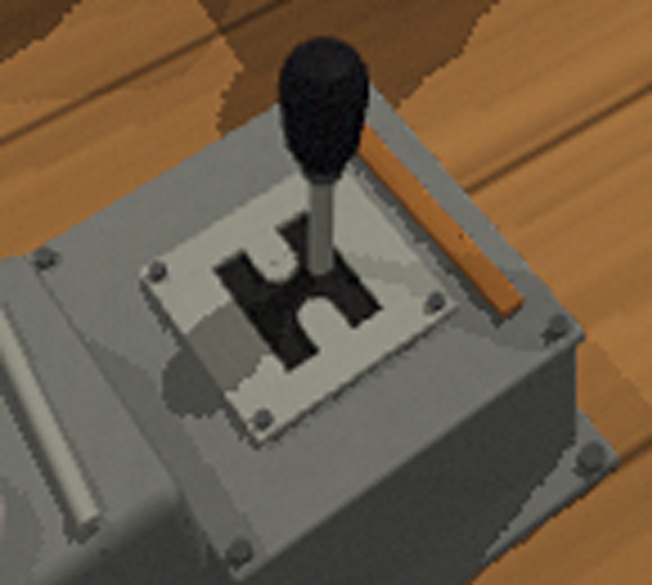

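```bash
cat > fit.py <<'E'
import numpy as np
from scipy.optimize import least_squares
from rig import bot
def proj(im,P):
    T=np.linalg.inv(im['world_from_camera']);p=T[:3,:3]@P+T[:3,3]
    K=im['camera_matrix'];v=K@np.array([p[0],-p[1],-p[2]]);return v[:2]/v[2]
def L2W(pose,p):
    c,s=np.cos(pose[2]),np.sin(pose[2]);return np.array([pose[0]+c*p[0]-s*p[1],pose[1]+s*p[0]+c*p[1],p[2]])
def knobL(a,s): return np.array([0,0,.06])+.19*np.array([np.sin(s),-np.cos(s)*np.sin(a),np.cos(s)*np.cos(a)])
E
python3 - <<'E'
from fit import *
top=bot.camera('top');sc=bot.camera('scene')
U=lambda l,k,o:[((np.array(p)+.5)/k-.5+o) for p in l]
tp=U([(153,155),(375,146),(391,363),(170,375),(63,73),(441,60),(480,460),(85,475)],5,np.array([300,140]))
h=.055
pt=[(h,h,.143),(h,-h,.143),(-h,-h,.143),(-h,h,.143),(.102,.097,.137),(.102,-.097,.137),(-.102,-.097,.137),(-.102,.097,.137)]
sp=U([(141,270),(260,445),(458,308)],4.5,np.array([150,210]))
ps=[(-h,-h,.143),(h,-h,.143),(h,h,.143)]
kt=U([(227,243)],5,np.array([300,140]))[0];ks=U([(323,92)],4.5,np.array([150,210]))[0]
def res(v):
    r=[proj(top,L2W(v,np.array(p)))-q for p,q in zip(pt,tp)]+[proj(sc,L2W(v,np.array(p)))-q for p,q in zip(ps,sp)]
    k=L2W(v,knobL(v[3],v[4])); r+=[proj(top,k)-kt,proj(sc,k)-ks]
    return np.concatenate(r)
for m in (0,1):
    f=(lambda v:res(v)[:8]) if m else res
    o=least_squares(res,[.564,.048,0,-.22,-.08],loss='soft_l1');print(o.x);break
print(res(o.x).round(1).reshape(-1,2).tolist()); v=o.x
print('knob',L2W(v,knobL(v[3],v[4])), 'T',[bot.spot_point(c,'knob_mid')[0]['xyz'] for c in ('top','scene')])
np.save('pose.npy',v)
# ik options
E
```

```text
[ 0.56229942  0.04854738  0.06622764 -0.21497764 -0.08509214]
[[-0.2, -0.3], [-0.4, -0.1], [0.3, 0.3], [-0.7, -0.3], [-0.4, -0.7], [0.8, -1.0], [0.7, -0.3], [-0.1, -0.0], [-0.5, -0.3], [-0.5, -1.2], [-0.1, -0.7], [-0.1, 1.2], [0.3, 2.1]]
knob [0.54351415 0.08777539 0.2449548 ] T [[0.5431, 0.0873, 0.2474], [0.5448, 0.0883, 0.243]]
```

```bash
cat >> fit.py <<'E'
from scipy.spatial.transform import Rotation as Rn
def W(p):
    return L2W(np.load('pose.npy'),np.array(p,float))
def quat(sgn):
    th=np.load('pose.npy')[2];y=sgn*np.array([-np.sin(th),np.cos(th),0]);x=np.array([0,0,-1.]);z=np.cross(x,y)
    q=Rn.from_matrix(np.c_[x,y,z]).as_quat();return q[[3,0,1,2]]
def lat(P):
    v=np.load('pose.npy');c,s=np.cos(v[2]),np.sin(v[2]);d=np.array(P[:2])-v[:2];return np.array([c*d[0]+s*d[1],-s*d[0]+c*d[1],P[2]])
E
python3 - <<'E'
from fit import *
s=bot.get_state();w=s['orientation'];print(Rn.from_quat(w[[1,2,3,0]]).as_matrix().round(2))
for sg in (1,-1):
    for p in [(-.085,.042,.36),(-.06,.042,.232),(0,.1,.232),(-.06,-.041,.225),(.02,-.041,.225)]:
        q=bot.ik(W(p),quat(sg)); print(sg,p,None if q is None else np.round(q,2))
E
```

```text
[[-0.   -0.3  -0.96]
 [-0.   -0.96  0.3 ]
 [-1.    0.   -0.  ]]
1 (-0.085, 0.042, 0.36) [ 0.59 -0.03 -0.16  0.   -1.44 -2.09]
1 (-0.06, 0.042, 0.232) [ 0.56  0.08 -0.34  0.   -1.15 -2.06]
1 (0, 0.1, 0.232) [ 0.6   0.19 -0.21  0.   -1.17 -2.11]
1 (-0.06, -0.041, 0.225) [ 0.4   0.08 -0.36  0.   -1.14 -1.9 ]
1 (0.02, -0.041, 0.225) [ 0.35  0.21 -0.19  0.   -1.16 -1.85]
-1 (-0.085, 0.042, 0.36) [ 0.59 -0.03 -0.16  0.   -1.44  1.05]
-1 (-0.06, 0.042, 0.232) [ 0.56  0.08 -0.34  0.   -1.15  1.08]
-1 (0, 0.1, 0.232) [ 0.6   0.19 -0.21  0.   -1.17  1.04]
-1 (-0.06, -0.041, 0.225) [ 0.4   0.08 -0.36  0.   -1.14  1.24]
-1 (0.02, -0.041, 0.225) [ 0.35  0.21 -0.19  0.   -1.16  1.29]
```

```bash
python3 - <<'E'
from fit import *
import cv2
q=quat(-1)
bot.set_gripper(0.0,10)
p=bot.get_state()['position'];bot.servo_line([p[0],p[1],.33],velocity=.2)
bot.goto(W((-.085,.041,.34)),q)
bot.servo_line(W((-.085,.041,.234)),velocity=.15)
s=bot.get_state();print(s['time_s'],lat(s['position']),s['wrist_force'],s['finger_gap'])
im=bot.camera('scene');cv2.imwrite('pics/s1.png',cv2.resize(im['color'][190:330,130:300,::-1],None,fx=4,fy=4))
E
```

```text
6.4333 [-0.0844279   0.04127706  0.23479527] [ 0.7420397  -0.1525689   0.22777024] 0.00038928470974033497
```

View pics/s1.png

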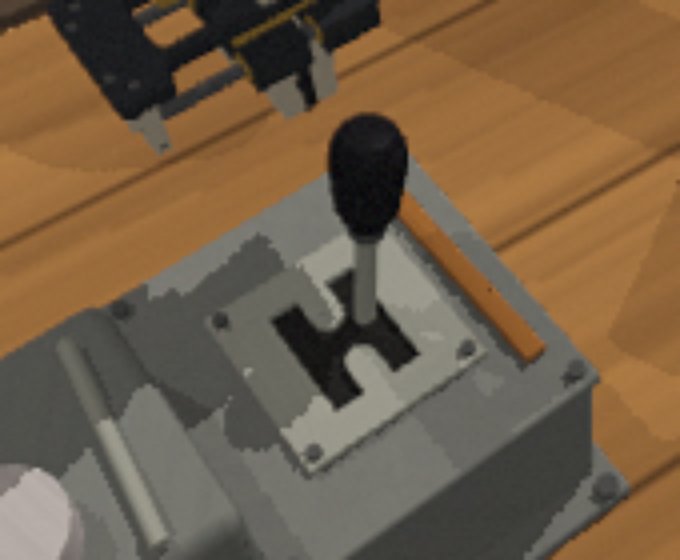

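```bash
python3 - <<'E'
from fit import *
import cv2
im=bot.camera('scene');cv2.imwrite('pics/s2.png',cv2.resize(im['color'][90:290,80:300,::-1],None,fx=3,fy=3))
im=bot.camera('wrist');cv2.imwrite('pics/w2.png',im['color'][:,:,::-1])
E
```

```text
(no output)
```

View pics/s2.png

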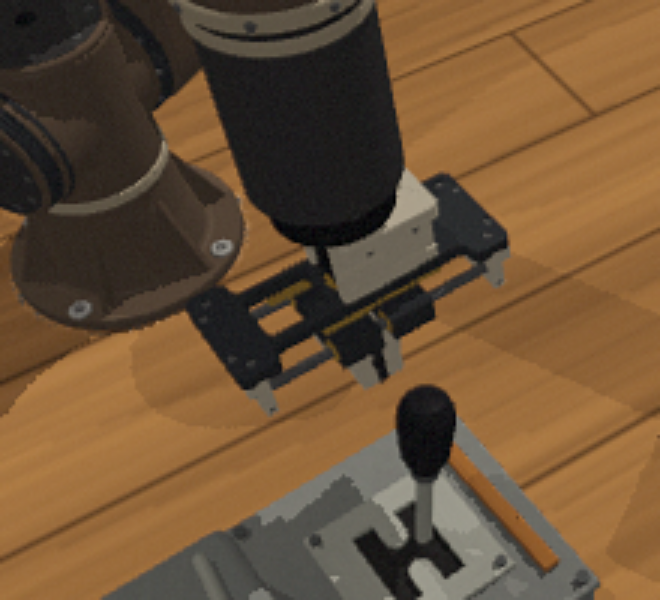

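View pics/w2.png

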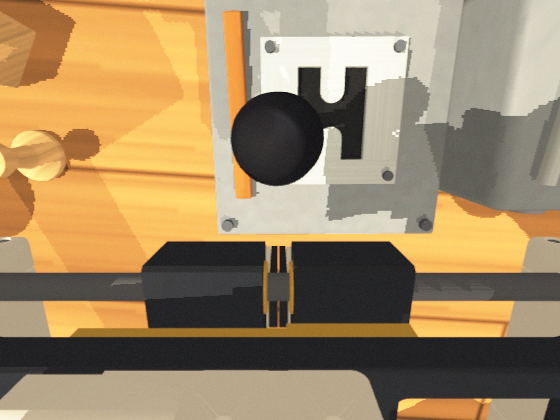

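The fingers are shut and directly behind the knob (scene px ~206,212; wrist view shows the knob at 277,138, in line). Now the push to neutral.

```bash
python3 - <<'E'
from fit import *
import cv2
r=bot.servo_line(W((-.034,.041,.234)),velocity=.04,f_stop=3)
s=bot.get_state();print(r,s['time_s'],lat(s['position']),s['wrist_force'])
if r:
    r=bot.servo_line(W((-.034,.041,.234)),velocity=.04,f_stop=20)
    s=bot.get_state();print(r,s['time_s'],lat(s['position']),s['wrist_force'])
for c in('top','scene'):
    im=bot.camera(c);k=bot.spot_point(c,'knob_mid');print(c,[lat(x['xyz']) for x in k[:1]])
    cv2.imwrite(f'pics/n_{c}.png',cv2.resize(im['color'][140:330,150:400,::-1],None,fx=3,fy=3))
E
```

```text
True 7.55 [-0.043894    0.04079814  0.23326492] [-4.92059442  0.91077354  2.85066347]
False 7.95 [-0.03456118  0.04081296  0.23384952] [-4.16528474  0.23609198  4.99496202]
top []
scene [array([-0.00622315,  0.04215689,  0.2411    ])]
```

View pics/n_scene.png

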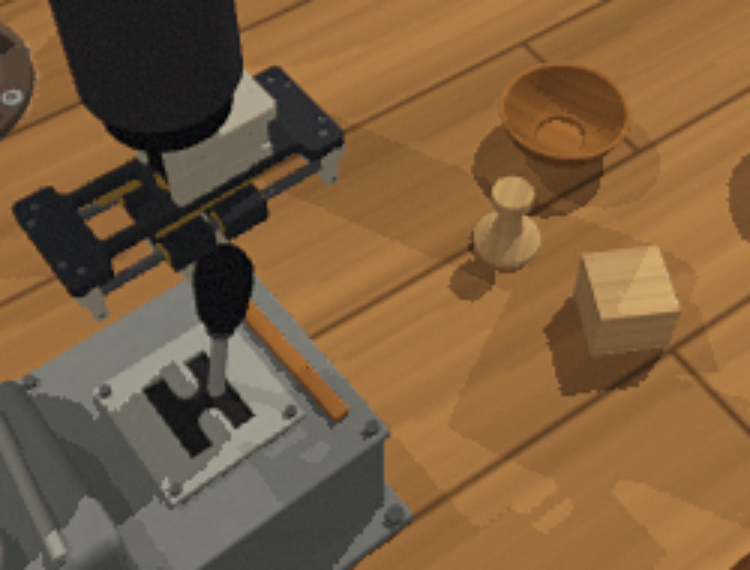

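```bash
python3 - <<'E'
from fit import *
import cv2
r=bot.servo_line(W((-.0285,.041,.234)),velocity=.03,f_stop=20)
s=bot.get_state();print(r,s['time_s'],lat(s['position']),s['wrist_force'])
bot.servo_line(W((-.065,.041,.234)),velocity=.1)
bot.servo_line(W((-.065,.115,.234)),velocity=.15)
for c in('top','scene'):
    im=bot.camera(c);k=bot.spot_point(c,'knob_mid');print(c,[lat(x['xyz']) for x in k[:1]])
    cv2.imwrite(f'pics/n2_{c}.png',cv2.resize(im['color'][180:330,150:300,::-1],None,fx=4,fy=4))
im=bot.camera('wrist');k=bot.spot_point('wrist','knob_mid');print([lat(x['xyz']) for x in k[:1]]);cv2.imwrite('pics/n2_w.png',im['color'][:,:,::-1])
print(bot.get_state()['time_s'])
E
```

```text
False 8.4833 [-0.02860996  0.04087332  0.23404124] [-4.4069886  -0.92224158  4.56050598]
top []
scene [array([0.00303712, 0.03973875, 0.2404    ])]
[array([-0.00076219,  0.04289711,  0.2469    ])]
9.9417
```

View pics/n2_scene.png

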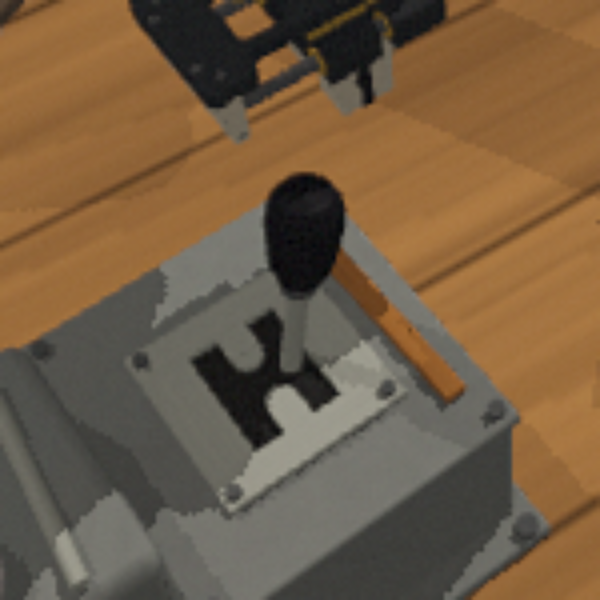

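View pics/n2_w.png

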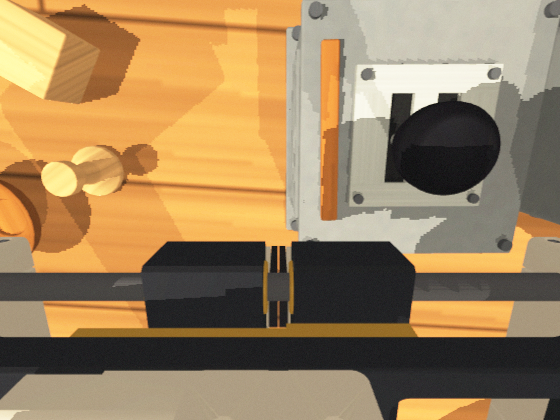

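```bash
python3 - <<'E'
from fit import *
im=bot.camera('scene')
for x in (-.065,-.045,-.026):
  for z in (.234,.27,.3,.32): print(x,z,[(proj(im,W((x,y,z)))-[150,180])*4 for y in (.0185,.094,.115)])
E
```

```text
-0.065 0.234 [array([202.30682153, 180.42281497]), array([324.76298659, 109.44220373]), array([357.33637259,  90.56133443])]
-0.065 0.27 [array([190.33433098, 138.73097927]), array([317.60861219,  66.69506761]), array([351.40874376,  47.56454675])]
-0.065 0.3 [array([179.65542136, 101.54378384]), array([311.24268533,  28.65887784]), array([346.13776257,   9.33083387])]
-0.065 0.32 [array([172.1484885 ,  75.40237157]), array([306.77633077,   1.97256599]), array([342.44153133, -17.48023588])]
-0.045 0.234 [array([222.42709648, 205.73110533]), array([345.64002427, 133.02149887]), array([378.39705141, 113.69113643])]
-0.045 0.27 [array([211.05891063, 164.45823052]), array([339.15505331,  90.60238649]), array([373.15375333,  70.99990172])]
-0.045 0.3 [array([200.91019954, 127.61273131]), array([333.38009646,  52.82757689]), array([368.48760176,  33.00782715])]
-0.045 0.32 [array([193.77099944, 101.69344078]), array([329.32574504,  26.30749079]), array([365.2134265,   6.3493038])]
-0.026 0.234 [array([242.00696209, 230.35964174]), array([365.93927215, 155.94821691]), array([398.87028641, 136.17578072])]
-0.026 0.27 [array([231.24513245, 189.51717063]), array([360.12284374, 113.86765101]), array([394.30970808,  93.80041177])]
-0.026 0.3 [array([221.62960006, 153.02503904]), array([354.93916133,  76.3648617 ]), array([390.24799994,  56.06037788])]
-0.026 0.32 [array([214.86086719, 127.33686276]), array([351.29762413,  50.01914994]), array([387.39619437,  29.56235407])]
```

```bash
python3 - <<'E'
from fit import *
import cv2
bot.servo_line(W((.0,.115,.234)),velocity=.12)
r=bot.servo_line(W((.0,.05,.234)),velocity=.04,f_stop=3)
s=bot.get_state();print(r,s['time_s'],lat(s['position']),s['wrist_force'])
yc=lat(s['position'])[1]
r=bot.servo_line(W((.0,yc-.078,.234)),velocity=.05,f_stop=14)
s=bot.get_state();print(r,s['time_s'],lat(s['position']),s['wrist_force'])
im=bot.camera('scene');k=bot.spot_point('scene','knob_mid');print([lat(x['xyz']) for x in k[:1]])
cv2.imwrite(f'pics/r_scene.png',cv2.resize(im['color'][180:330,120:300,::-1],None,fx=4,fy=4))
im=bot.camera('wrist');k=bot.spot_point('wrist','knob_mid');print([lat(x['xyz']) for x in k[:1]]);cv2.imwrite('pics/r_w.png',im['color'][:,:,::-1])
E
```

```text
True 11.6333 [-3.66757571e-05  7.88137132e-02  2.33875683e-01] [-0.7827919   0.18837028  0.93010778]
False 13.3583 [1.32219894e-05 8.11471865e-04 2.33922557e-01] [1.6302954  2.7094263  2.72985564]
[array([-0.00131389, -0.03644031,  0.2453    ])]
[]
```

View pics/r_scene.png

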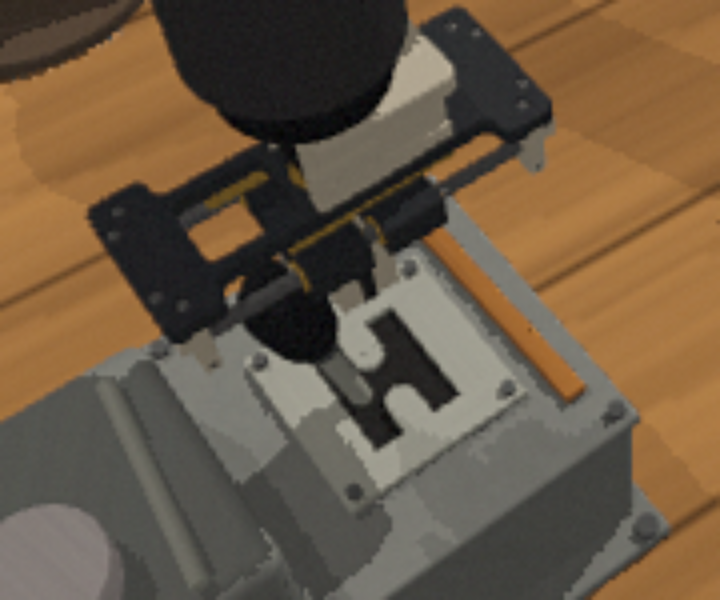

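View pics/r_w.png

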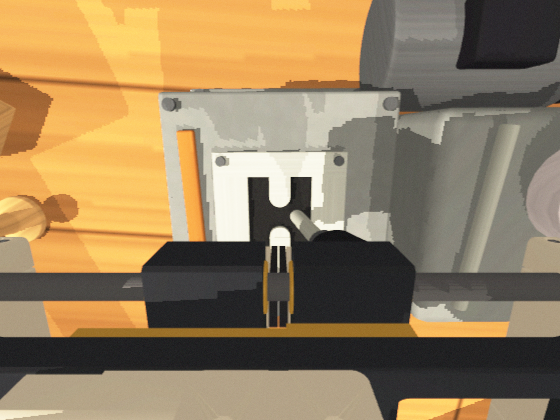

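```bash
python3 - <<'E'
from fit import *
import cv2
r=bot.servo_line(W((.0,-.006,.234)),velocity=.03,f_stop=12)
s=bot.get_state();print(r,s['time_s'],lat(s['position']),s['wrist_force'])
bot.servo_line(W((.0,.03,.234)),velocity=.1)
bot.servo_line(W((-.08,.03,.234)),velocity=.15)
im=bot.camera('scene');k=bot.spot_point('scene','knob_mid');print([lat(x['xyz']) for x in k[:1]])
cv2.imwrite(f'pics/r2_scene.png',cv2.resize(im['color'][180:330,120:300,::-1],None,fx=4,fy=4))
im=bot.camera('wrist');k=bot.spot_point('wrist','knob_mid');print([lat(x['xyz']) for x in k[:1]]);cv2.imwrite('pics/r2_w.png',im['color'][:,:,::-1])
print(bot.get_state()['time_s'])
E
```

```text
False 13.9333 [-0.0003327  -0.0062176   0.23358574] [2.22054142 1.83766639 0.39240714]
[array([-2.27490372e-04, -4.27259870e-02,  2.42800000e-01])]
[array([-0.00135868, -0.04164876,  0.2462    ])]
15.325
```

View pics/r2_scene.png

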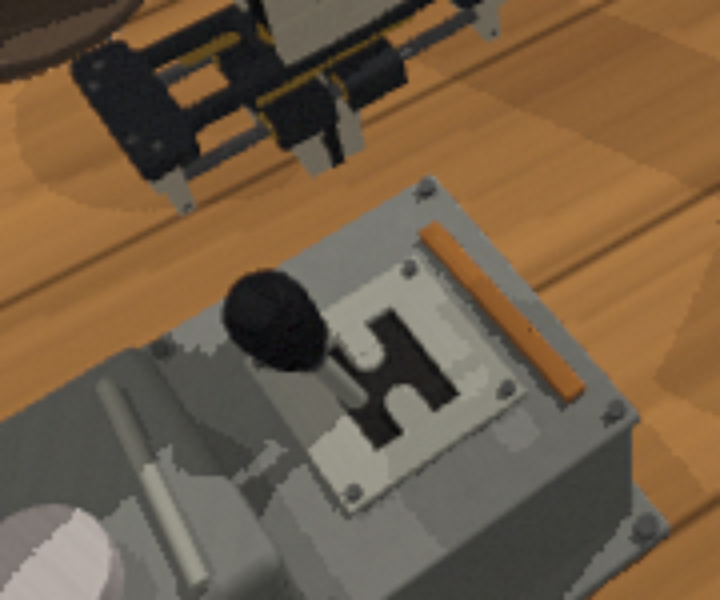

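View pics/r2_w.png

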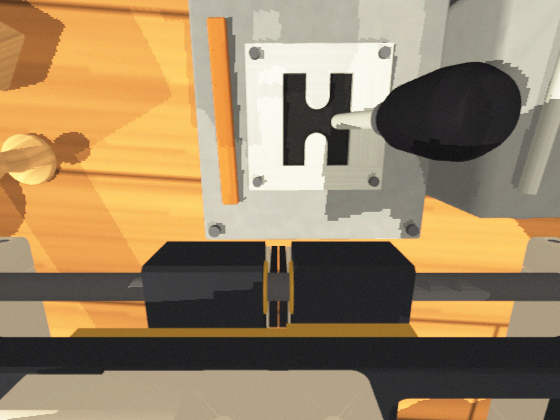

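```bash
python3 - <<'E'
from fit import *
import cv2
bot.servo_line(W((-.08,-.041,.228)),velocity=.15)
r=bot.servo_line(W((.048,-.040,.228)),velocity=.05,f_stop=18)
s=bot.get_state();print(r,s['time_s'],lat(s['position']),s['wrist_force'])
im=bot.camera('scene');k=bot.spot_point('scene','knob_mid');print([lat(x['xyz']) for x in k[:1]])
cv2.imwrite(f'pics/f_scene.png',cv2.resize(im['color'][180:330,120:300,::-1],None,fx=4,fy=4))
E
```

```text
True 17.975 [ 0.02972332 -0.04024488  0.22471551] [-7.47037969  0.93698226  6.85651424]
[array([ 0.06082968, -0.04086262,  0.2362    ])]
```

View pics/f_scene.png

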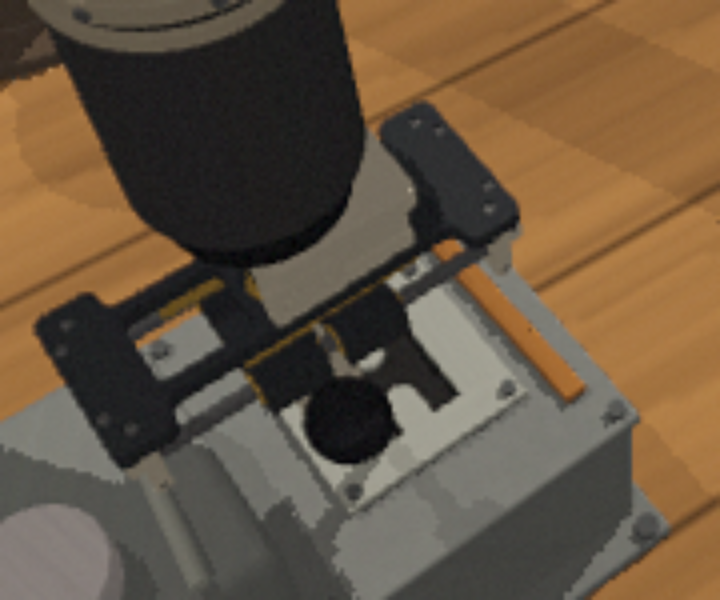

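Force stop with the knob at about +61 mm (62 mm is home). I'll press once more to confirm the end stop.

```bash
python3 - <<'E'
from fit import *
import cv2
r=bot.servo_line(W((.042,-.040,.226)),velocity=.03,f_stop=22)
s=bot.get_state();print(r,s['time_s'],lat(s['position']),s['wrist_force'])
bot.servo_line(W((-.07,-.040,.232)),velocity=.12)
s=bot.get_state();print(s['time_s'],s['wrist_force'])
for c in('scene','top','wrist'):
    im=bot.camera(c);k=bot.spot_point(c,'knob_mid');print(c,[lat(x['xyz']) for x in k[:1]])
    cv2.imwrite(f'pics/e_{c}.png',cv2.resize(im['color'][180:330,120:300,::-1],None,fx=4,fy=4) if c=='scene' else im['color'][:,:,::-1])
E
```

```text
True 18.4167 [ 0.03028761 -0.040591    0.22414227] [-8.46631576  0.69837019  8.21028603]
19.4083 [-1.04321898  0.15166972 -0.22168452]
scene [array([ 0.02926971, -0.18729502,  0.2016    ])]
top [array([ 0.0609427 , -0.04066968,  0.2352    ])]
wrist [array([ 0.03539553, -0.1855967 ,  0.2069    ])]
```

View pics/e_scene.png

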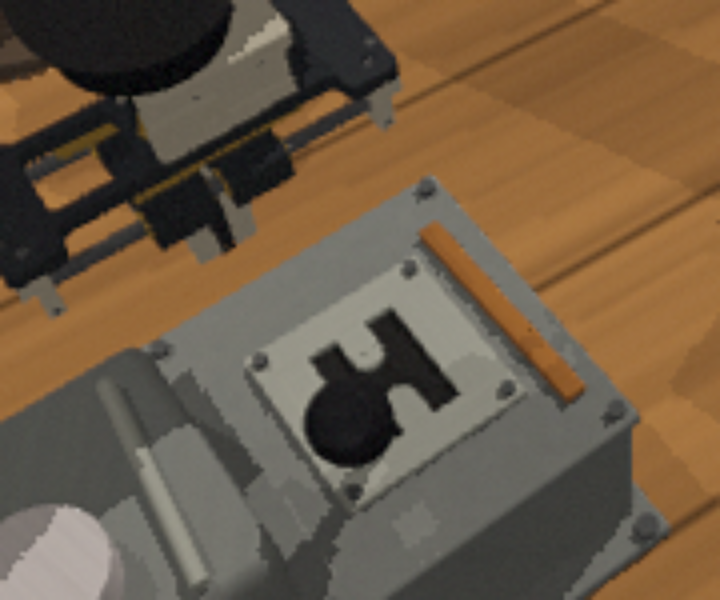

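View pics/e_wrist.png

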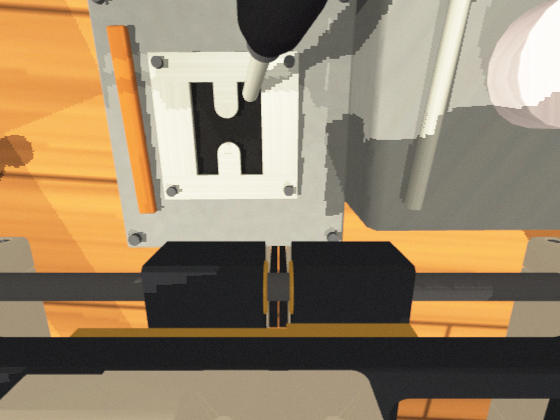

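```bash
python3 - <<'E'
from fit import *
import cv2
s=bot.get_state();q=s['orientation'];T=np.eye(4);T[:3,:3]=Rn.from_quat(q[[1,2,3,0]]).as_matrix();T[:3,3]=s['position']
im=bot.camera('wrist');d=dict(camera_matrix=im['camera_matrix'],world_from_camera=T@im['tool_from_camera'])
for x in(.035,-.035):
  for y in(.027,.009,-.009,-.027): print('corner',x,y,proj(d,W((x,y,.143))))
def pt(l,a,s_): return W(np.array([0,0,.06])+(knobL(a,s_)-[0,0,.06])*l/.19)
for s_ in (.28,.30,.33): print(s_,[proj(d,pt(l,.22,s_)).round(1) for l in(.0905,.12,.15)])
cv2.imwrite('pics/ez.png',cv2.resize(im['color'][0:200,100:360,::-1],None,fx=3,fy=3,interpolation=cv2.INTER_CUBIC))
print(s['time_s'])
E
```

```text
corner 0.035 0.027 [186.45254875  83.17331469]
corner 0.035 0.009 [210.62991603  83.08430889]
corner 0.035 -0.009 [234.80750325  82.99530227]
corner 0.035 -0.027 [258.98531041  82.90629484]
corner -0.035 0.027 [194.43185171 176.50588961]
corner -0.035 0.009 [216.58067807 176.42474064]
corner -0.035 -0.009 [238.729689   176.34359099]
corner -0.035 -0.027 [260.87888453 176.26244067]
0.28 [array([248.4,  97.1]), array([253.6,  80.4]), array([260.6,  57.6])]
0.3 [array([248.2,  94.7]), array([253.3,  76.8]), array([260.3,  52.2])]
0.33 [array([248. ,  91.1]), array([252.9,  71.3]), array([259.7,  44.2])]
19.7083
```

View pics/ez.png

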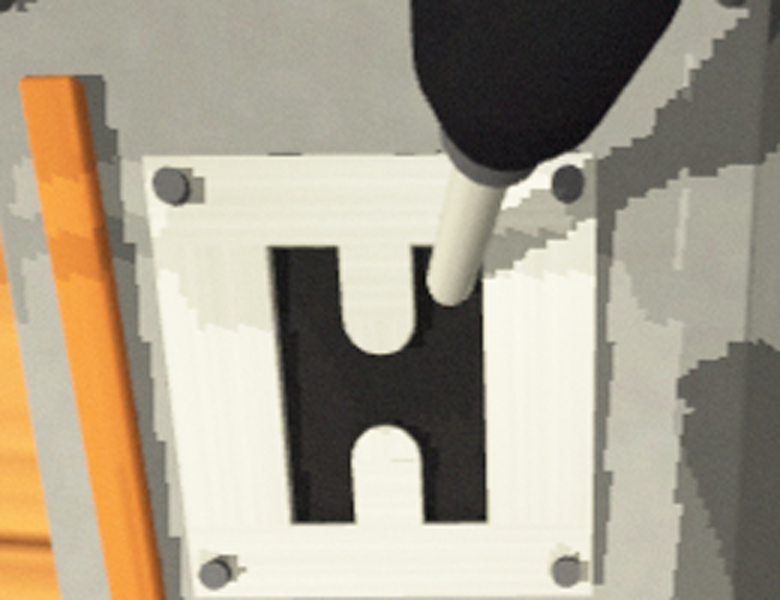

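```bash
python3 - <<'E'
from fit import *
import cv2
r=bot.servo_line(W((.020,-.040,.228)),velocity=.12,f_stop=15);print(r)
r=bot.servo_line(W((.045,-.040,.228)),velocity=.03,f_stop=32)
s=bot.get_state();print(r,s['time_s'],lat(s['position']),s['wrist_force'])
bot.servo_line(W((-.08,-.040,.232)),velocity=.12)
p=bot.get_state()['position'];bot.servo_line([p[0],p[1],.33],velocity=.15)
bot.goto(W((-.12,.15,.33)),quat(-1))
for c in('scene','top'):
    im=bot.camera(c);k=bot.spot_point(c,'knob_mid');print(c,[(x['conf'],lat(x['xyz'])) for x in k[:2]])
    cv2.imwrite(f'pics/z_{c}.png',im['color'][:,:,::-1])
s=bot.get_state();print(s['time_s'],s['wrist_force'])
E
```

```text
False
True 21.2917 [ 0.03138467 -0.04049382  0.22728742] [-9.93956974  1.33065676  9.76000199]
scene [(0.89, array([ 0.06463458, -0.04091454,  0.2314    ])), (0.31, array([-0.10227618,  0.47065297,  0.0064    ]))]
top [(0.46, array([ 0.06071056, -0.04265867,  0.234     ]))]
24.175 [ 0.18808311  0.2184098  -0.44869716]
```

View pics/z_scene.png

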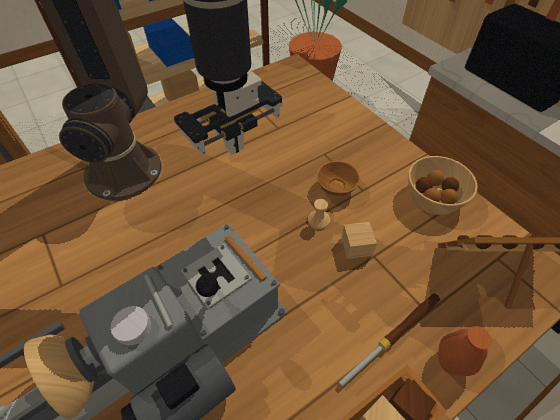

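View pics/z_top.png

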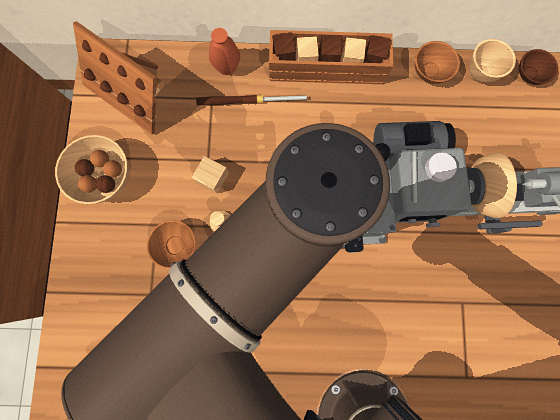

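The lever stands in the far right slot (scene px 208,287). The pencil, tin, bar and turned pieces are where they were, and the arm is clear. Handing in.

```bash
python3 - <<'E'
from rig import bot
bot.sign_off(); print(bot.get_state()['time_s'])
E
```

```text
the job is handed in; nothing more can be done
the job is handed in; nothing more can be done
```

The lever is in third and fully home, as far as my checks can tell. I used the shut fingertips only: forward from just behind neutral, across to the right line, then forward to the end stop. It stayed out of fourth, with the knob within about 1 mm of neutral before the last push. The job took about 24 s of the 51 s allowed.

**Final position:** the last looks put the knob at x +61 to +65 mm and y -41 to -43 mm from the gate centre; fully home is about +62 / -41. Three forward pushes, stopping at 18, 22 and 32 N, all ended against a rigid stop, with the fingertips within 2 mm of the same place.

**Surroundings:** the arm was clear and touching nothing. By eye in the last scene picture, the tools and turned pieces look unmoved.

**Checks that disagreed:**
- One scene view and one wrist view gave false knob positions about 0.19 m to the right, on the headstock. I ignored them because the pictures plainly showed the knob in the third slot.
- The last top view was largely blocked by the arm, so its knob reading has low confidence (0.46).
- The sideways push ended on position; I never felt a hard stop there. The cameras confirmed the lever was in the right line before I pushed forward.

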